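# Put the pipe sleeves away on their posts

## Task

Put away the four straight, open white pipe sleeves: slip each one over the post of the stand made for its size, the widest sleeve on the thickest post and so on down to the narrowest sleeve on the thinnest post, so that each stands upright, fully down on its stand's base, and let go. Leave the closed end cap and the tee fitting where they are.

Things in the scene. Friction and masses are not known exactly. Their poses are not given: they have to be found in the camera images.
- sleeve_xl: loose straight sleeve of white plastic pipe, the widest of four: a plain tube standing on end, open right through, outer diameter 64 mm, bore 58 mm, 60 mm tall, light (under 0.1 kg). Origin at the centre of its lower end on the tube's axis, z up along the axis.
- sleeve_l: loose straight sleeve of white plastic pipe, the second widest of four: a plain tube standing on end, open right through, outer diameter 52 mm, bore 46 mm, 52 mm tall, light (under 0.1 kg). Origin at the centre of its lower end on the tube's axis, z up along the axis.
- sleeve_m: loose straight sleeve of white plastic pipe, the second narrowest of four: a plain tube standing on end, open right through, outer diameter 40 mm, bore 34 mm, 44 mm tall, light (under 0.1 kg). Origin at the centre of its lower end on the tube's axis, z up along the axis.
- sleeve_s: loose straight sleeve of white plastic pipe, the narrowest of four: a plain tube standing on end, open right through, outer diameter 30 mm, bore 24 mm, 40 mm tall, light (under 0.1 kg). Origin at the centre of its lower end on the tube's axis, z up along the axis.
- stand_xl: fixed storage stand with the thickest of four posts: dark wooden base 80 x 80 mm and 12 mm high, with a bright round aluminium post 42 mm in diameter standing up 30 mm from the middle of the base (its top 42 mm above the table). For the sleeve of 64 mm outer diameter. Origin at the centre of the underside of the base, on the table; z up along the post, x and y along the base's sides.
- stand_l: fixed storage stand with the second thickest of four posts: dark wooden base 80 x 80 mm and 12 mm high, with a bright round aluminium post 30 mm in diameter standing up 30 mm from the middle of the base (its top 42 mm above the table). For the sleeve of 52 mm outer diameter. Origin at the centre of the underside of the base, on the table; z up along the post, x and y along the base's sides.
- stand_m: fixed storage stand with the second thinnest of four posts: dark wooden base 80 x 80 mm and 12 mm high, with a bright round aluminium post 18 mm in diameter standing up 30 mm from the middle of the base (its top 42 mm above the table). For the sleeve of 40 mm outer diameter. Origin at the centre of the underside of the base, on the table; z up along the post, x and y along the base's sides.
- stand_s: fixed storage stand with the thinnest of four posts: dark wooden base 80 x 80 mm and 12 mm high, with a bright round aluminium post 8 mm in diameter standing up 30 mm from the middle of the base (its top 42 mm above the table). For the sleeve of 30 mm outer diameter. Origin at the centre of the underside of the base, on the table; z up along the post, x and y along the base's sides.
- cap: loose white plastic pipe end cap, to be left alone: round, closed and domed on top, 52 mm in diameter (55 mm at its bottom rim), 38 mm tall. Origin at the centre of its underside, z up.
- tee: loose white plastic pipe tee, to be left alone: lies flat, pipes 38 mm in diameter; the straight run is 96 mm long along its x, the branch reaches 48 mm out along its +y. Origin on the table under the crossing of the axes, z up.
Not all that is in view belongs to the job. What is shaped like the stand_l but orange or pink is not meant.

How it is judged:
By the outcome, as a careful person would: the job done as asked, in the order asked, and still so for the second after the job is handed in, with the robot touching nothing.
It also fails if it takes over 112 s, if anything falls off the work surface, if the arm or the gripper's body presses on something with over 40 N, if the wrist force passes 120 N, or if a joint passes its speed limit or range.

## Robot

A 6-joint arm with a two-finger parallel gripper is mounted at the origin on the work surface. World frame = base frame: x ahead of the robot, y to its left, z up, the work surface at z = 0. Lengths are in m, angles in rad, forces in N, time in s.
With the tool pointing down it reaches from about 0.275 to 0.75 m from the base axis. Payload 10.2 kg.
Tool frame: the origin (TCP) lies midway between the tips of the shut fingers; the grasp point (between the pads) lies 19 mm behind it (env.hold_point_z is the distance from the TCP to the grasp point, in m); z points along the fingers, y is the line along which they close (so a half turn about z gives the same grasp; the last joint's range is limited). The gripper opens to 85 mm and grips with 20 to 120 N. Pads are 22 mm wide; open, the fingers measure 114 mm over their backs; the gripper's body (76 mm by 85 mm) begins 54 mm behind the grasp point. The pads swing forward as they close: fully open they stand 13 mm farther back than shut.
Start: joints at [1.118, 0.313, 1.498, -0, 1.331, -0.223], TCP at [0.12, 0.511, 0.231] pointing down, gripper open.
Joint ranges: [-2.94, 2.94], [-0.97, 2.17], [0.19, 2.56], [-1.23, 4.37], [0.02, 3.11], [-2.88, 2.88]. Speed limits (rad/s): [2.39, 2.39, 3.01, 3.14, 3.14, 3.14].

## Interface

Orientations are given as a unit quaternion [x, y, z, w].
In Python, from bench import env, kinematics, monitor, eyes, job gives the robot as it stands. The module is installed in compiled form; this text tells all that it offers. Calls block until the motion is done:
- env.reach(position, orientation): joint-space move of the TCP to a pose.
- env.movel(position, velocity=0.15, frame=None, guard=None): straight line of the TCP; frame=None keeps the orientation; velocity is the mean speed in m/s. With guard (N) it stops when the force on the tool has changed by that much, and returns True; else False.
- env.set_joints(angles): joint-space move.
- env.release() and env.close_gripper(effort=None): open the fingers fully, or close them until they stop; effort is the grip in N (None keeps the last).
- env.hold(seconds).
- kinematics.ik(position, orientation): joint angles nearest the present ones, or None.
- monitor.sense(): the state.
- eyes.grab_frame(name): name is "side" or "top" or "wrist"; returns a dict with "frame" (384x512x3 uint8, red, green, blue), "mtx" (3x3 intrinsics, pixels), "view" (4x4, takes a point from world to camera coordinates). Camera axes: x right, y down, z forward; pixel columns grow to the right and rows downward; lengths in m; the calibration is good to about 2 mm. The wrist camera is an equidistant fisheye: a pixel r from the principal point sees the ray r / f radians off the axis. A picture is of the moment at which its call begins. There is no depth.
A pose or a line that the arm cannot do raises env.MotionError and nothing moves.
- job.hand_in(): hands the job in; it is judged then, once.
The state is a dict: "clock": time; "joints": joint angles; "qvel": joint speeds; "joint_efforts": joint torques, N m; "position": TCP position; "ee_rot": TCP orientation; "contact_force": force on the tool from outside, world axes, zero at the start; "ft_torque": the same for the moment, N m; "finger_gap": opening from 0.0 (shut) to 1.0 (fully open); "gripper_force": force on a finger pad.
Only numpy, scipy, OpenCV 4.12 (cv2) and the standard library are available. Lean on these libraries where they do the work, as an engineer would, in place of code of your own. Each camera call takes 0.05 s, during which the arm holds its last target. There are 200 camera calls.

## Working session

There is one attempt and no reset: what is moved stays moved. The work goes in short steps, each a Python script; the robot and the scene stay as the last script left them, time stands still between calls to the robot, and variables do not carry over. Pictures are saved under pics/ and viewed, at most 14 in all, crops included, and the job is handed in when it is done.

```bash
mkdir -p pics; python3 - <<'E'
from bench import env,monitor,eyes
import cv2,numpy as np
for n in ("top","side"):
    d=eyes.grab_frame(n); cv2.imwrite(f"pics/{n}0.png",cv2.resize(d["frame"][:,:,::-1],(768,576),interpolation=cv2.INTER_CUBIC))
    np.savez(f"{n}0.npz",**d); print(n,d["mtx"].round(1).tolist(),d["view"].round(3).tolist())
s=monitor.sense(); print(s["clock"],s["position"],s["ee_rot"],env.hold_point_z)
E
```

```text
top [[391.1, 0.0, 258.8], [0.0, 391.1, 196.7], [0.0, 0.0, 1.0]] [[-0.027, -1.0, -0.011, 0.101], [-0.995, 0.028, -0.092, 0.536], [0.092, 0.009, -0.996, 1.103], [0.0, 0.0, 0.0, 1.0]]
side [[412.9, 0.0, 261.2], [0.0, 412.9, 193.3], [0.0, 0.0, 1.0]] [[0.898, -0.441, 0.011, -0.446], [-0.336, -0.701, -0.629, 0.269], [0.285, 0.561, -0.777, 1.141], [0.0, 0.0, 0.0, 1.0]]
0.1 [0.11950564 0.51097015 0.23079142] [ 1.14649627e-01  9.93405812e-01 -5.67090913e-04 -1.83140379e-04] 0.0187
```

View pics/top0.png

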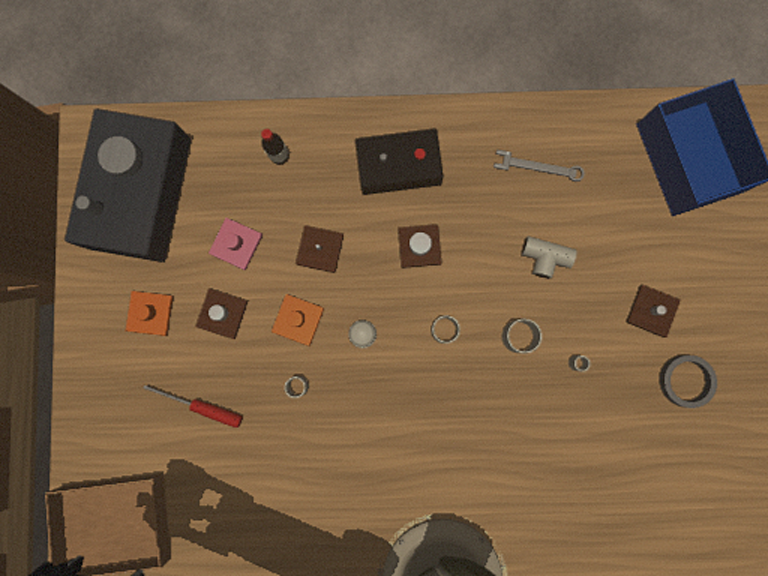

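View pics/side0.png

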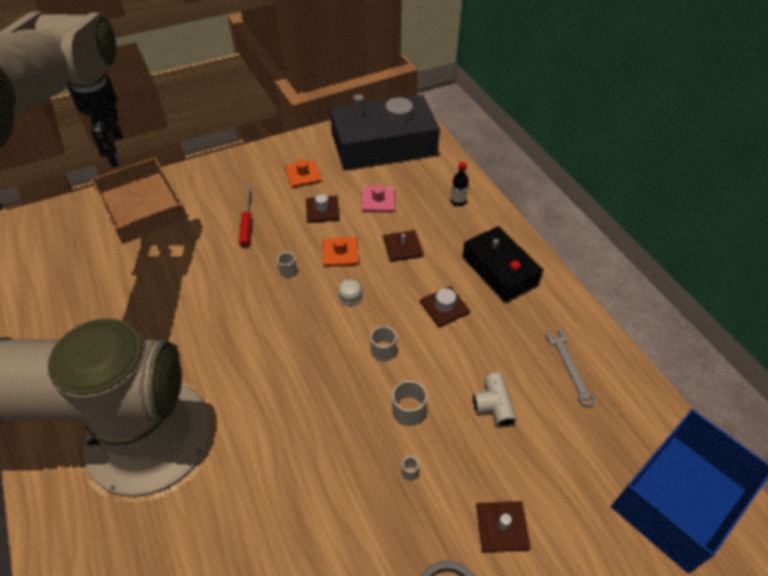

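Top view, in 768-wide pixels:
- **Stands:** xl post (420,243), l post (217,313), s post (318,247), m post (660,310).
- **Sleeves:** XL (522,336), L (445,329), M (296,386), S (580,363).
- **Leave alone:** cap (362,334), tee (548,255), the grey ring (688,381), and the orange and pink stands.

Next I'll measure these and check the sizes.

```bash
cat > h.py <<'E'
import numpy as np,cv2
from scipy.spatial.transform import Rotation as R
def onplane(d,uv,z):
    Rm,t=d["view"][:3,:3],d["view"][:3,3]; c=-Rm.T@t
    r=Rm.T@np.linalg.inv(d["mtx"])@np.array([uv[0],uv[1],1.]); return c+r*(z-c[2])/r[2]
G=dict(xl=((522,336),.06,(420,243)),l=((445,329),.052,(217,313)),m=((296,386),.044,(660,310)),s=((580,363),.04,(318,247)))
def quat(yaw): return (R.from_euler("z",yaw)*R.from_euler("y",np.pi)).as_quat()
E
python3 - <<'E'
from h import *
d=dict(np.load("top0.npz")); im=d["frame"]; 
hsv=cv2.cvtColor(im,cv2.COLOR_RGB2HSV); m=((hsv[...,1]<75)&(hsv[...,2]>95)).astype(np.uint8)
n,lab,st,ce=cv2.connectedComponentsWithStats(m,connectivity=8)
cs=[]
for k,(p,h,q) in G.items():
    for name,uv,z in(("sleeve",p,h),("post",q,.042)):
        u=np.array(uv)/1.5; b=[i for i in range(1,n) if st[i,4]>4 and np.linalg.norm((st[i,:2]+st[i,2:4]/2)-u)<8]
        for i in b:
            bb=st[i]; c=bb[:2]+(bb[2:4]-1)/2
            s=1.1/391
            P=onplane(d,c,z); print(k,name,bb.tolist(),"size mm",(bb[2:4]*(1.1-z)/391*1000).round(),"box",P.round(4)[:2],"hand",onplane(d,u,z).round(4)[:2],"r",np.hypot(*P[:2]).round(3))
c=cv2.resize(im[140:270,120:460],None,fx=2.35,fy=2.35,interpolation=cv2.INTER_CUBIC)
mm=cv2.resize(m[140:270,120:460]*255,(c.shape[1],c.shape[0]),interpolation=0)
cv2.imwrite("pics/seg.png",np.vstack([c[:,:,::-1],cv2.merge([mm]*3)])[:600])
E
```

```text
xl sleeve [338, 212, 23, 24, 88] size mm [61. 64.] box [ 0.4541 -0.1616] hand [ 0.4528 -0.1588] r 0.482
xl post [273, 155, 15, 15, 172] size mm [41. 41.] box [0.6353 0.023 ] hand [0.6353 0.023 ] r 0.636
l sleeve [288, 210, 19, 19, 68] size mm [51. 51.] box [ 0.4707 -0.0189] hand [ 0.4698 -0.018 ] r 0.471
l post [139, 203, 11, 11, 95] size mm [30. 30.] box [0.5141 0.4135] hand [0.5121 0.4116] r 0.66
m sleeve [190, 251, 14, 14, 52] size mm [38. 38.] box [0.3709 0.2653] hand [0.3713 0.263 ] r 0.456
m post [438, 203, 7, 7, 35] size mm [19. 19.] box [ 0.4966 -0.4266] hand [ 0.4948 -0.4237] r 0.655
s sleeve [383, 237, 10, 11, 37] size mm [27. 30.] box [ 0.3998 -0.2712] hand [ 0.3998 -0.2689] r 0.483
s post [210, 163, 3, 3, 7] size mm [8. 8.] box [0.6352 0.2208] hand [0.6332 0.218 ] r 0.672
```

All measured sizes match the specification, so I'm starting with XL.

```bash
cat >> h.py <<'E'
P=dict(xl=((.4541,-.1610),(.6353,.023),.022),l=((.4707,-.0189),(.5135,.4130),.018),m=((.3709,.2650),(.4960,-.4262),.012),s=((.3998,-.2708),(.6348,.2203),.010))
def bestq(kin,p):
    c=[(abs(j[5]),q) for q in(quat(np.pi/2),quat(-np.pi/2)) if (j:=kin.ik(p,q)) is not None]
    return min(c,key=lambda t:t[0])[1]
def pick(k):
    from bench import env,kinematics as kin,monitor
    a,b,h=P[k]; q=bestq(kin,[*a,.15])
    env.reach([*a,.15],q); env.movel([*a,h],velocity=.12,guard=12) and print("guard!")
    env.close_gripper(20); s=monitor.sense(); print(k,"gap",s["finger_gap"]*85,s["gripper_force"],s["position"])
    env.movel([*a,.15],velocity=.12); s=monitor.sense(); print("lifted",s["finger_gap"]*85,s["gripper_force"],s["clock"])
def place(k,off=(0,0)):
    from bench import env,kinematics as kin,monitor
    a,b,h=P[k]; b=np.array(b)+off; q=bestq(kin,[*b,.15])
    env.reach([*b,.15],q); env.movel([*b,h+.035],velocity=.12)
    print("guard",env.movel([*b,h+.013],velocity=.04,guard=6)); s=monitor.sense(); print(s["position"],s["contact_force"])
    env.release(); env.movel([*b,.15],velocity=.12); print(monitor.sense()["clock"])
def snap(n,f,crop=None):
    from bench import eyes
    d=eyes.grab_frame(n); np.savez(f+".npz",**d); im=d["frame"][:,:,::-1]
    if crop: x,y,w,h=crop; im=im[y:y+h,x:x+w]
    s=768/im.shape[1]; s=min(s,590/im.shape[0]); cv2.imwrite(f"pics/{f}.png",cv2.resize(im,None,fx=s,fy=s,interpolation=cv2.INTER_CUBIC))
E
python3 - <<'E'
from h import *
from bench import env,kinematics as kin
for k,(a,b,h) in P.items():
    print(k,[None if (j:=kin.ik(p,bestq(kin,p))) is None else j[5].round(2) for p in([*a,.15],[*a,h],[*b,.15],[*b,h])])
pick("xl"); snap("side","side1")
E
```

```text
xl [np.float64(-0.58), np.float64(-0.58), np.float64(-0.15), np.float64(-0.15)]
l [np.float64(-0.29), np.float64(-0.29), np.float64(0.5), np.float64(0.5)]
m [np.float64(0.36), np.float64(0.36), np.float64(-0.89), np.float64(-0.89)]
s [np.float64(-0.84), np.float64(-0.84), np.float64(0.16), np.float64(0.16)]
xl gap 64.15446073795727 20.919881612062454 [ 0.45440001 -0.16114763  0.02275376]
lifted 64.1840704865482 22.29236528277397 5.525
```

View pics/side1.png

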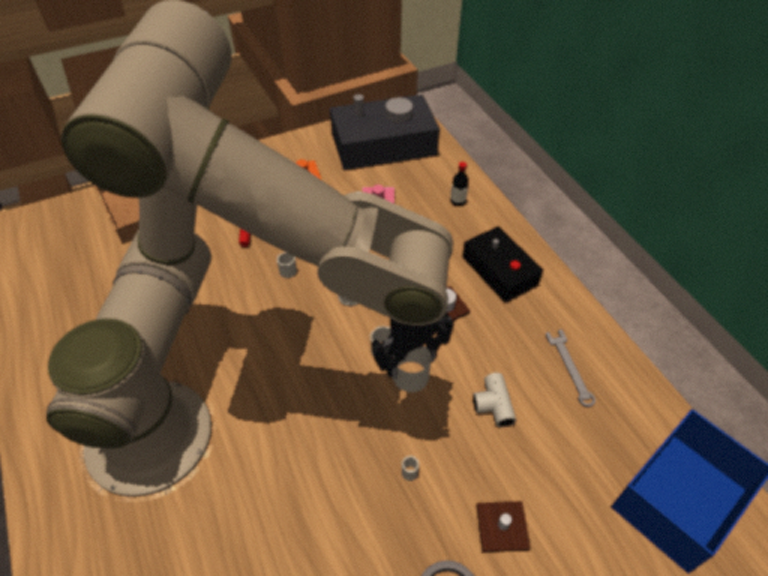

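The side view shows XL held upright at about (411,370), and the measured gap of 64 mm matches its diameter. Next I'll place it and pick L.

```bash
python3 - <<'E'
from h import *
place("xl"); pick("l"); snap("side","side2")
E
```

```text
guard True
[0.6348404  0.02310116 0.03483387] [-1.07362411  0.29415779  5.72261119]
9.525
l gap 52.077641716108886 20.21368238143623 [ 0.4708907  -0.01893622  0.01853031]
lifted 51.85681075939549 21.033673477359116 13.15
```

View pics/side2.png

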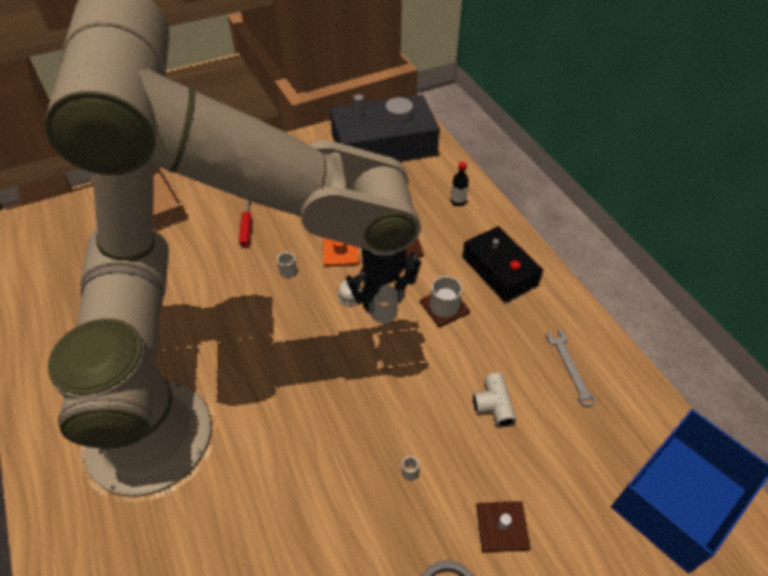

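XL stands on its stand at (445,298) with the post inside it, and it touched down at the expected height. L is held upright. I'll place it and carry on with M.

```bash
python3 - <<'E'
from h import *
place("l"); pick("m"); snap("side","side3")
E
```

```text
guard True
[0.51308823 0.41273806 0.03059536] [-1.35445776 -0.35813922  6.09093307]
17.9
m gap 39.81539421639878 19.8109372286126 [0.37100736 0.26505294 0.01231521]
lifted 39.65704576313756 20.222948854789138 21.8167
```

View pics/side3.png

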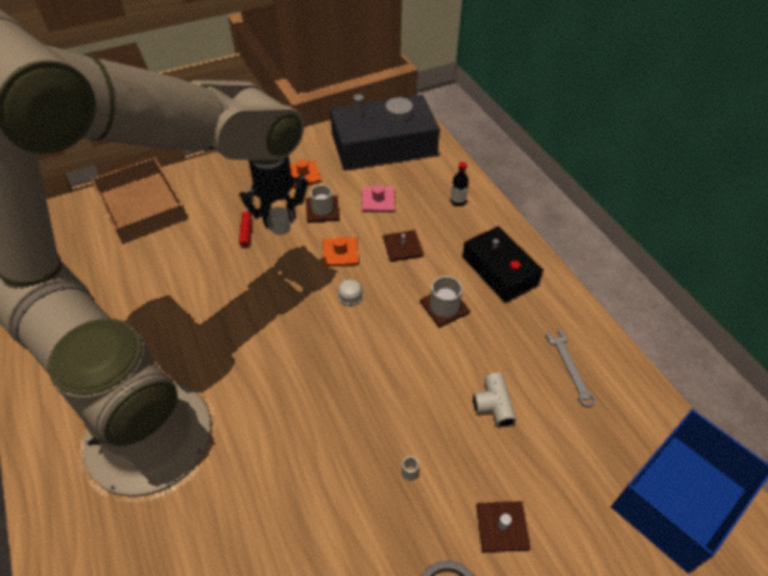

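L is on its stand at (321,200) and M is held. I'll place M, then do S. At the end I'll drive the arm back to its start pose and take a top view to check.

```bash
python3 - <<'E'
from h import *
from bench import env
place("m"); pick("s"); place("s")
env.set_joints([1.118,0.313,1.498,0,1.331,-0.223])
snap("top","top4",(120,130,340,140)); snap("side","side4")
E
```

```text
guard True
[ 0.49564611 -0.42580375  0.02436695] [-0.58373335  0.86797713  5.36385537]
27.65
s gap 29.260925292619646 19.74421765655279 [ 0.39987744 -0.27086616  0.01021464]
lifted 29.24314061401101 19.77216688916087 31.5917
guard True
[0.63430087 0.22019547 0.022267  ] [-0.25160157  0.1024086   5.2894043 ]
36.9583
```

View pics/top4.png

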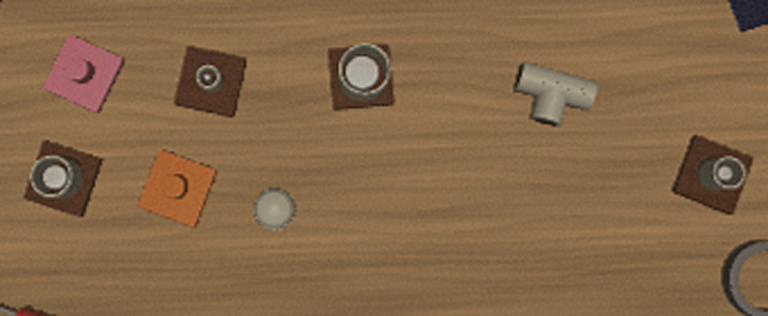

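View pics/side4.png

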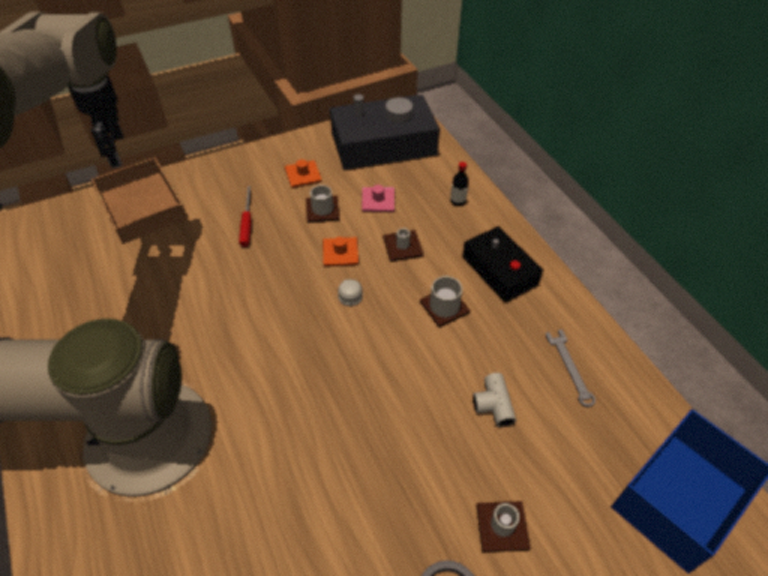

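Both views show all four sleeves upright around their own posts: XL (362,72), L (54,177), M (725,173) and S (208,77) in the top crop. The cap and tee are where they were.

```bash
python3 -c "
from bench import job; print(job.hand_in())"
```

```text
the job is handed in; nothing more can be done
None
```

All four sleeves stand upright on the bases of their matching stands, placed from widest to narrowest; the cap and tee are where they were, and the job is handed in with the last sleeve placed at about 37 s of the 112 s limit.

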